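# Make up a counterweight on the bench scale

## Robot

A 7-joint arm with a two-finger parallel gripper is mounted at the origin on the work surface. World frame = base frame: x ahead of the robot, y to its left, z up, the work surface at z = 0. Lengths are in m, angles in rad, forces in N, time in s.
With the tool pointing down it reaches from about 0.4 to 0.85 m from the base axis. Payload 10.4 kg.
Tool frame: the origin (TCP) lies at the very end of the fingers, on their centre line; the grasp point (between the pads) lies 19 mm behind it (manip.grip_depth is the distance from the TCP to the grasp point, in m); z points along the fingers, y is the direction in which the jaws open and shut (so a half turn about z gives the same grasp; the last joint's range is limited). The gripper opens to 85 mm and grips with 20 to 120 N. Pads are 22 mm wide; open, the fingers measure 114 mm over their backs; the gripper's body (76 mm by 85 mm) begins 54 mm behind the grasp point. The pads swing forward as they close: fully open they stand 13 mm farther back than shut.
Start: joints at [-1.263, 0.332, -0.065, 1.46, 0.022, 1.35, -0.088], TCP at [0.203, 0.591, 0.231] pointing down, gripper open.
Joint ranges: [-2.6, 2.6], [-0.5, 2.12], [-1.47, 1.34], [0.16, 2.42], [-1.27, 4.41], [0.06, 2.06], [-2.6, 2.6]. Speed limits (rad/s): [2.22, 2.22, 2.79, 2.79, 3.14, 3.14, 3.14].

## Interface

Orientations are given as a unit quaternion [x, y, z, w].
In Python, from workcell import manip gives the robot as it stands.
- The arm moves only by the tool step_arm, never from a script. Its argument "motion" is a list of rows, each a list of 6 numbers: the shift along the tool's x, y, z in mm, then the turn, a rotation vector about the tool's x, y, z in degrees. A call has 1 to 20 rows; each row shifts and turns the pose as measured when the row begins, along the tool's axes as they then stand; what a row does not reach is not made up. A row lasts 1/8 s, in which the tool goes at most 62.5 mm and 10.7 degrees, less where a joint would pass 70% of its speed; a pose out of reach is approached as far as the arm can. A call with a gripper value outside its range is refused whole. "jaw" is the finger opening in mm, from 0 to 85.4, set as the call begins (left out, the last holds). The fingers move at their own pace and stop on an object; "force" is the grip in N (left out, the last holds). Time passes only in rows, so rows that do not move let the fingers close. It gives the time, the measured TCP pose, the force and the opening at its end, in the units of the state.
- manip.get_obs(): the state, without advancing time (a new reading comes with each control period).
- manip.camera(name): name is "scene" or "side" or "wrist"; returns the picture (420x560x3 uint8, blue, green, red); there is no depth.
- manip.camera_info(name): a dict with "camera_matrix" (3x3 intrinsics, pixels), "k1" (the pictures are not rectified: a ray, as slopes to the right and down, at radius r is drawn at 1 + k1 r^2 times it, then the intrinsics apply), "R" (3x3) and "t" (3): a world point X has camera coordinates R X + t. Camera axes: x right, y down, z forward; pixel columns grow to the right and rows downward; lengths in m; the calibration is good to about 2 mm. A picture is of the moment at which its call begins: read the wrist's pose just before it. camera_info takes no time and is no camera call; for the wrist camera it gives the pose at the moment of the call.
- manip.hand_in(): hands the job in, once; it reports no verdict.
The state is a dict: "clock": time; "joint_pos": joint angles; "joint_velocities": joint speeds; "tau": joint torques, N m; "position": TCP position; "ee_rot": TCP orientation; "ft_force": force on the tool from outside, world axes, zero at the start; "torque": the same for the moment, N m; "grip_width": opening from 0.0 (shut) to 1.0 (fully open).
Only numpy, scipy, OpenCV 4.12 (cv2) and the standard library are available. Lean on these libraries where they do the work, as an engineer would, in place of code of your own. Each camera call takes 0.05 s, during which the arm holds its last target.

## Task

First sweep the stray steel control knob off the scale pan into the felt-lined catch tray beside it. Then, leaving the guitar bridge on the pan, slide brass slugs from the plywood shelf fully onto the pan, without lifting them, choosing them so that the needle comes to rest in the gap between the two tabs on the dial; slugs not needed stay whole on the shelf (one too many may be pushed off into the tray). Leave the other things on the bench alone.

Things in the scene. Friction and masses are not known exactly. Their poses are not given: they have to be found in the camera images.
- scale: bench scale with shelf, pan, tray and dial, fixed to the table. Origin on the table under the middle of the pan; x from the shelf side (robot side) to the far side, y towards the dial, z up. Extents of the parts below are in this frame.
- pan_top (a point): middle of the pan's top. Flat aluminium plate without rims, x -80 to 80 mm, y -105 to 105 mm, 4 mm thick, top 49 mm above the table when empty; sinks straight down on a spring about 1 mm per 100 g (10.5 mm at most).
- shelf_top (a point): middle of the plywood shelf's flat top, 50 mm above the table, x -203 to -83 mm, y -113 to 113 mm, no rims; a 3 mm gap parts it from the pan. Slugs slide off it, a few mm down, onto the loaded pan.
- tray_in (a point): middle of the catch tray's felt floor, 4 mm above the table. Open steel tray along the pan's -y side, inside x -81 to 81 mm, y -216 to -116 mm; wall tops 28 mm above the table beside the pan, 35 mm at the ends, 45 mm on the outer (-y) side.
- dial_center (a point): middle of the white dial face, which lies flat, face up, 41 mm above the table at x 0, y 185 mm; its housing is 144 mm across
- needle (a joint): black dial needle, rad; 0 with the pan empty (pointing along the scale's +x), grows clockwise seen from above with the load on the pan, 0.49 rad per 100 g. Settles within about half a second. Dial ticks are 50 mm and more from the centre, one every 0.49 rad
- target (a joint): angle (rad, same zero and direction as the needle) of the middle of the target gap. Two dark tabs at the dial rim bound the gap, their inner edges 0.36 rad either side of this angle, joined by an arc along the rim. Set for the job, differs each time; the robot cannot turn it.
- needle_tip (a point): point on the needle 50 mm from the dial centre, 44.5 mm above the table
- target_mid (a point): middle of the target gap, 50 mm from the dial centre; with the needle at either tab's inner edge it is 18 mm from needle_tip
- slug_small_center (a point): brass slug (smallest of the three), a plain upright disc 32 mm across, 15 mm tall, about 100 g (within 3 percent); the point is its centre, half-way up. Starts on the plywood shelf; the three lie side by side across the shelf in any order.
- slug_medium_center (a point): brass slug (middle of the three), a plain upright disc 45 mm across, 15 mm tall, about 200 g (within 3 percent); the point is its centre, half-way up. Starts on the plywood shelf; the three lie side by side across the shelf in any order.
- slug_large_center (a point): brass slug (largest of the three), a plain upright disc 55 mm across, 15 mm tall, about 300 g (within 3 percent); the point is its centre, half-way up. Starts on the plywood shelf; the three lie side by side across the shelf in any order.
- knob_center (a point): steel knurled control knob standing on the pan, 24 mm across, 20 mm tall, about 50 g; the point is its centre, half-way up
- bridge_center (a point): steel guitar bridge with six saddles, 45 x 80 x 14 mm, 240 to 360 g, lying on the far half of the pan with its length along the scale's y, up to 10 degrees askew; the point is its centre, half-way up
- driver: bystander, leave alone: screwdriver 190 mm long; origin at the centre of its underside
- tape: bystander, leave alone: paper tape roll 100 mm across, 24 mm high; origin at the centre of its underside
- tip_pot: bystander, leave alone: black round pot with a brass ball of shavings, 72 mm across, 56 mm high; origin at the centre of its underside
- tuner: bystander, leave alone: steel tuning machine about 60 mm long, 42 mm high, lying in the far part of the catch tray; origin at the centre of its underside
- oil: bystander, leave alone: small amber bottle 44 mm across, 100 mm high; origin at the centre of its underside
- block: bystander, leave alone: cork sanding block 70 x 45 x 30 mm; origin at the centre of its underside
- wrench: bystander, leave alone: wrench 140 mm long; origin at the centre of its underside
Things that resemble listed ones, but are neither listed nor needed, are in the scene too. Leave any orange or purple look-alike of the part that bears slug_medium_center alone.

How it is judged:
By the outcome, as a careful person would: the job done as asked, in the order asked, and still so for the second after the job is handed in, with the robot touching nothing.
It also fails if it takes over 54 s, if anything falls off the work surface, if the arm or the gripper's body presses on something with over 40 N, if the wrist force passes 120 N, or if a joint passes its speed limit or range.

## Working session

There is one attempt and no reset: what is moved stays moved. The work goes in short steps, Python scripts to look and compute and a tool call to move; the robot and the scene stay as the last step left them, time stands still between calls to the robot, and variables do not carry over. Pictures are saved under pics/ and viewed, and the job is handed in when it is done.

Besides the shell and the picture viewer there is one more tool, called after "Call:" as name(argument=value, ...) on one line, values as JSON. step_arm: Moves the arm, as the interface text tells. Its arguments: {"type":"object","properties":{"motion":{"type":"array"},"jaw":{"type":"number"},"force":{"type":"number"}},"required":["motion"]}

```bash
mkdir -p pics; ls; python3 - <<'E'
from workcell import manip
import cv2
for n in("scene","side","wrist"):
    i=manip.camera_info(n); print(n,i)
    cv2.imwrite(f"pics/{n}0.png",manip.camera(n))
o=manip.get_obs();print(o)
E
```

```text
pics
scene {'camera_matrix': array([[423.18198382,   0.        , 283.15293776],
       [  0.        , 423.18198382, 210.96986263],
       [  0.        ,   0.        ,   1.        ]]), 'k1': -0.005854615541660646, 'R': array([[ 0.6720742 ,  0.74047588, -0.00342727],
       [ 0.47740702, -0.43683515, -0.76240251],
       [-0.56603782,  0.51075485, -0.64709401]]), 't': array([-0.31477694, -0.21461615,  1.3999969 ])}
side {'camera_matrix': array([[384.85478955,   0.        , 283.51679634],
       [  0.        , 384.85478955, 207.7292944 ],
       [  0.        ,   0.        ,   1.        ]]), 'k1': 0.027766510017694136, 'R': array([[-0.99168697, -0.12787707,  0.01429687],
       [-0.0741255 ,  0.47692615, -0.87581211],
       [ 0.10517774, -0.86959123, -0.4824404 ]]), 't': array([0.52841506, 0.11319701, 1.16445516])}
wrist {'camera_matrix': array([[309.00834878,   0.        , 281.145573  ],
       [  0.        , 309.00834878, 211.10082661],
       [  0.        ,   0.        ,   1.        ]]), 'k1': -0.0441711188467065, 'R': array([[ 0.32442174,  0.94590908, -0.00255812],
       [ 0.907187
[... 162 characters left out ...]
 array([-1.26262025,  0.33273724, -0.06469481,  1.46072956,  0.02160057,
        1.34992723, -0.08851472]), 'joint_velocities': array([-2.77660911e-04, -2.73734902e-03,  2.53845199e-03, -1.45726492e-03,
        6.92341150e-05,  4.67961943e-04, -4.94197449e-04]), 'tau': array([ 9.55276992e-04, -6.25829387e+01,  4.91512462e-02, -3.91850531e+01,
        1.63686695e-02,  7.54837878e-03, -2.26607733e-05]), 'position': array([0.20289626, 0.59084732, 0.23070111]), 'ee_rot': array([ 1.64636532e-01,  9.86354149e-01, -5.49069028e-04, -6.61988215e-05]), 'ft_force': array([ 1.4919985 , -0.05181361,  0.16432305]), 'torque': array([ 0.011067  , -0.010249  ,  0.03140715]), 'grip_width': 1.0036292355485075}
```

View pics/scene0.png

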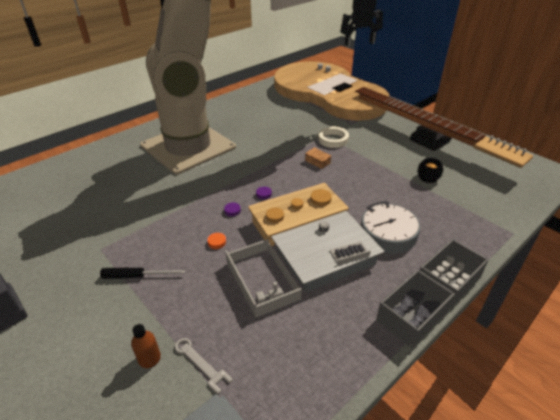

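View pics/side0.png

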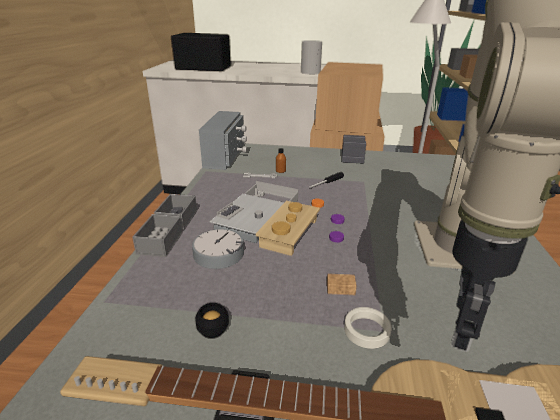

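View pics/wrist0.png

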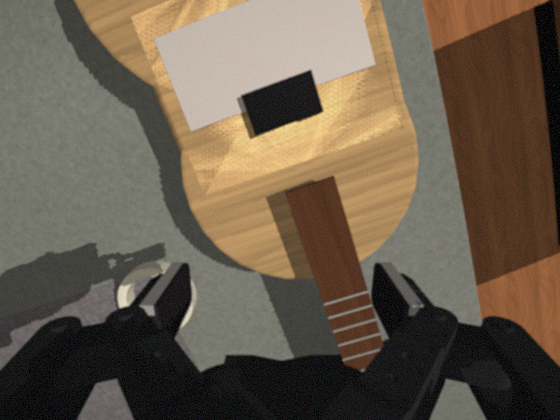

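The scene picture shows the shelf with three brass slugs near (255-350, 190-235), the knob at (322,227), the bridge at (350,253), the tray at (262,280) and the dial at (391,224). Next I'll enlarge both views.

```bash
python3 - <<'E'
import cv2
a=cv2.imread("pics/scene0.png")[170:320,215:430]; cv2.imwrite("pics/scene0c.png",cv2.resize(a,None,fx=3.7,fy=3.7,interpolation=cv2.INTER_CUBIC))
a=cv2.imread("pics/side0.png")[170:275,185:335]; cv2.imwrite("pics/side0c.png",cv2.resize(a,None,fx=5,fy=5,interpolation=cv2.INTER_CUBIC))
E
```

```text
(no output)
```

View pics/scene0c.png

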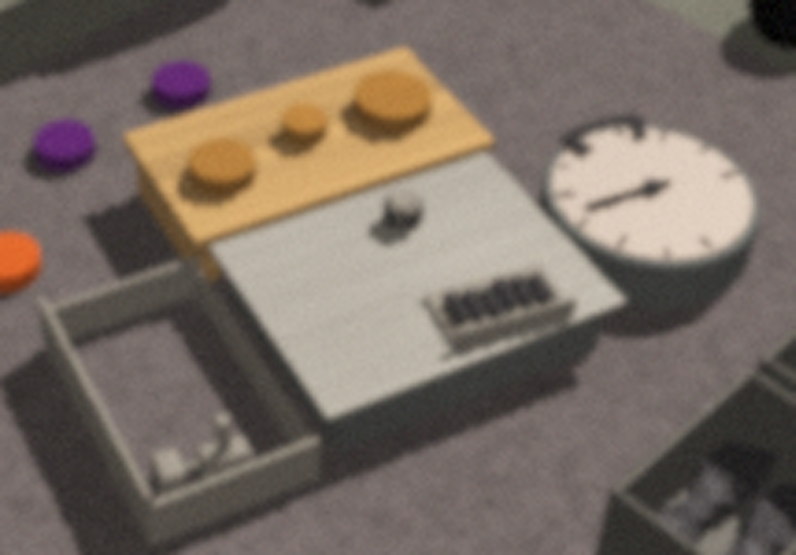

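View pics/side0c.png

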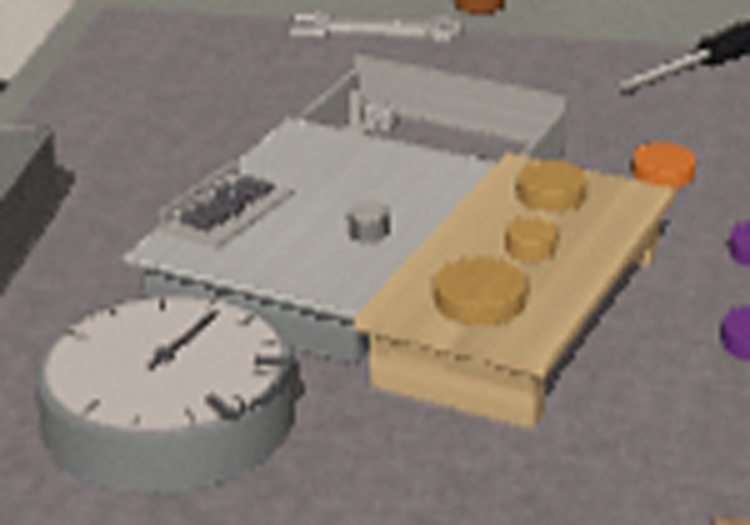

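```bash
cat > h.py <<'E'
import numpy as np
from scipy.optimize import least_squares
from workcell import manip
I={n:manip.camera_info(n) for n in("scene","side")}
def proj(X,i):
    X=np.atleast_2d(X); c=X@i["R"].T+i["t"]; s=c[:,:2]/c[:,2:]
    s=s*(1+i["k1"]*(s**2).sum(1,keepdims=True)); K=i["camera_matrix"]
    return s@K[:2,:2].T+K[:2,2]
def S(u,v): return np.array([215+u/3.7,170+v/3.7])
def D(u,v): return np.array([185+u/5,170+v/5])
def ray(p,i):
    K=i["camera_matrix"]; d=(np.array(p)-K[:2,2])/K[0,0]; s=d.copy()
    for _ in range(8): s=d/(1+i["k1"]*(s@s))
    v=i["R"].T@np.array([s[0],s[1],1]); return -i["R"].T@i["t"],v
def atz(p,i,z):
    o,v=ray(p,i); return o+v*(z-o[2])/v[2]
def tri(ps,infos):
    f=lambda X:np.concatenate([proj(X,i)[0]-p for p,i in zip(ps,infos)])
    r=least_squares(f,[.6,0,.05]); return r.x,np.abs(r.fun).max()
def T(q,P):
    P=np.atleast_2d(np.array(P,float))/1000; c,s=np.cos(q[2]),np.sin(q[2])
    return np.c_[q[0]+c*P[:,0]-s*P[:,1],q[1]+s*P[:,0]+c*P[:,1],P[:,2]]
def inv(q,X):
    d=np.array(X)[:2]-q[:2]; c,s=np.cos(q[2]),np.sin(q[2]); return np.array([c*d[0]+s*d[1],-s*d[0]+c*d[1],X[2]])*1000
E
python3 - <<'E'
from h import *
zp=45.5
m=[((-203,-113,50),(125,135),(675,188)),((-203,113,50),(407,47),(545,377)),((-83,113,50),(493,140),(358,325)),((-83,-113,50),(203,245),(508,154)),((80,-105,zp),(330,420),(290,120)),((80,105,zp),(627,299),(125,260))]
P=[a for a,_,_ in m]; A=np.array([S(*b) for _,b,_ in m]);B=np.array([D(*b) for *_,b in m])
def f(q): X=T(q,P); return np.r_[(proj(X,I["scene"])-A).ravel(),(proj(X,I["side"])-B).ravel()]
r=min((least_squares(f,[.6,0,a]) for a in(-2,-1,0,1,2)),key=lambda r:r.cost); q=r.x; print(q,np.degrees(q[2]));print(r.fun.round(1).reshape(-1,2))
np.save("q.npy",q)
def t(n,s,d):
    X,e=tri([S(*s),D(*d)],[I["scene"],I["side"]]); print(n,X.round(4),inv(q,X).round(1),round(e,2))
t("med top",(222,160),(551,181)); t("small top",(304,120),(531,235)); t("large top",(393,96),(481,281))
t("knob top",(404,206),(369,212)); t("dialc",(655,190),(160,356)); t("needletip",(588,207),(214,314))
t("tab1",(575,143),(222,408)); t("tab2",(635,128),(268,360)) 
for k,(s) in {"tip":(588,207),"t1":(575,143),"t2":(635,128),"c":(655,190)}.items(): print(k,inv(q,atz(S(*s),I["scene"],.043)).round(1))
for k,(s) in {"tip":(214,314),"t1":(222,408),"t2":(268,360),"c":(160,356)}.items(): print(k,inv(q,atz(D(*s),I["side"],.043)).round(1))
print(proj(T(q,[(0,185,41)]),I["scene"]),proj(T(q,[(0,185,41)]),I["side"]))
E
```

```text
[ 0.65185297 -0.02754632 -0.27506359] -15.759982626873692
[[-0.3 -1. ]
 [-0.5 -0.8]
 [ 0.3 -0.9]
 [-1.6 -1.9]
 [-0.1 -1.5]
 [ 0.2 -0.7]
 [-0.5 -0.1]
 [-0.2 -2.4]
 [-1.4 -1.6]
 [-1.  -0.5]
 [-1.3 -0.6]
 [-1.3 -0.6]]
med top [ 0.5034 -0.0588  0.0602] [-134.3  -70.4   60.2] 0.03
small top [0.509  0.0113 0.0596] [-148.1   -1.4   59.6] 0.15
large top [0.5326 0.0737 0.0617] [-142.3   65.1   61.7] 0.51
knob top [ 0.6142 -0.0012  0.0587] [-43.4  15.1  58.7] 0.81
dialc [0.7054 0.1484 0.0419] [  3.7 183.9  41.9] 0.5
needletip [0.6861 0.1016 0.0423] [ -2.1 133.6  42.3] 0.43
tab1 [0.6469 0.1633 0.0294] [-56.6 182.4  29.4] 6.31
tab2 [0.6516 0.1738 0.0562] [-54.9 193.7  56.2] 5.91
tip [ -0.7 133.5  43. ]
t1 [-58.8 164.4  43. ]
t2 [-53.4 211.5  43. ]
c [  5.6 183.5  43. ]
tip [ -3.5 133.5  43. ]
t1 [-55.4 213.7  43. ]
t2 [-55.5 162.7  43. ]
c [  1.9 184.1  43. ]
[[390.97993066 220.43921496]] [[217.45406162 242.09535852]]
```

```bash
cat >> h.py <<'E'
from scipy.spatial.transform import Rotation as Ro
def plan(xyz_scale,ang=None):
    # shift in tool axes (mm) from now to scale-frame point; ang = tool x direction in scale frame (deg)
    q=np.load("q.npy"); o=manip.get_obs(); R=Ro.from_quat(o["ee_rot"]).as_matrix()
    X=T(q,[xyz_scale])[0]; x=R[:,0]
    a=np.degrees(np.arctan2(x[1],x[0])-q[2])
    print("tcp scale",inv(q,o["position"]).round(1),"tool x ang in scale",a.round(1),"z axis",R[:,2].round(3),"clk",o["clock"],"F",o["ft_force"].round(1),"j",o["joint_pos"].round(2))
    print("shift tool mm",(R.T@(X-o["position"])*1000).round(1))
E
python3 -c "
from h import *
plan((-43,58,180))"
```

```text
tcp scale [-600.   473.2  230.7] tool x ang in scale 176.8 z axis [-0.    -0.001 -1.   ] clk 0.15 F [ 1.5 -0.1  0.2] j [-1.26  0.33 -0.06  1.46  0.02  1.35 -0.09]
shift tool mm [-579.3 -383.5   51.2]
```

Call:
step_arm(motion=[[-40, -26, 0, 0, 0, 0], [-48, -32, 0, 0, 0, 0], [-48, -32, 0, 0, 0, 0], [-48, -32, 0, 0, 0, 0], [-48, -32, 0, 0, 0, 0], [-48, -32, 0, 0, 0, 0], [-48, -32, 0, 0, 0, 0], [-48, -32, 0, 0, 0, 0], [-48, -32, 0, 0, 0, 0], [-48, -32, 0, 0, 0, 0], [-48, -32, 0, 0, 0, 0], [-48, -32, 0, 0, 0, 0], [0, 0, 0, 0, 0, 0]], jaw=14)

```text
clock: 1.78
position: [0.6283, 0.031, 0.2275]
ee_rot: [0.163, 0.987, -0.002, -0.001]
ft_force: [-0.3, -0.0, -0.5]
grip_width: 0.166
```

```bash
python3 - <<'E'
from h import *
import cv2,pickle
pickle.dump(manip.camera_info("wrist"),open("w1.pkl","wb"))
cv2.imwrite("pics/wrist1.png",manip.camera("wrist"))
plan((-43,58,180))
E
```

```text
tcp scale [-40.2  52.5 227.5] tool x ang in scale 177.2 z axis [-0.004 -0.003 -1.   ] clk 1.825 F [-0.3 -0.2  0.3] j [-0.44  0.36  0.41  1.47 -0.14  1.35  1.22]
shift tool mm [ 3.   5.5 47.5]
```

View pics/wrist1.png

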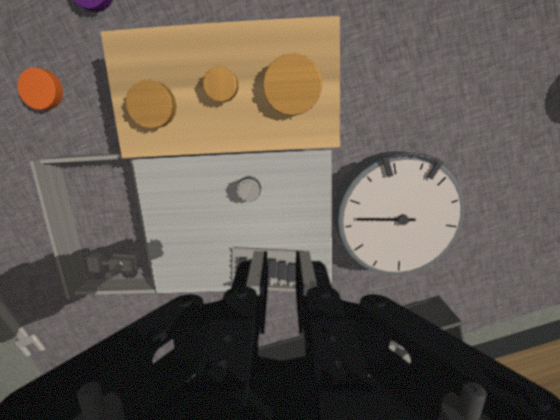

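The wrist picture shows the shelf corners at (104,32), (339,17), (340,148) and (120,158), the knob at (248,189), the dial centre at (403,220) with the needle tip at (355,218), and the tabs at (387,165) and (433,170).

```bash
python3 - <<'E'
from h import *
import cv2,pickle
a=cv2.imread("pics/wrist1.png")
cv2.imwrite("pics/w1a.png",cv2.resize(a[10:170,95:350],None,fx=3,fy=3,interpolation=cv2.INTER_CUBIC))
cv2.imwrite("pics/w1b.png",cv2.resize(a[145:300,120:475],None,fx=2.25,fy=2.25,interpolation=cv2.INTER_CUBIC))
cv2.imwrite("pics/w1d.png",cv2.resize(a[145:280,330:475],None,fx=4,fy=4,interpolation=cv2.INTER_CUBIC))
E
```

```text
(no output)
```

View pics/w1a.png

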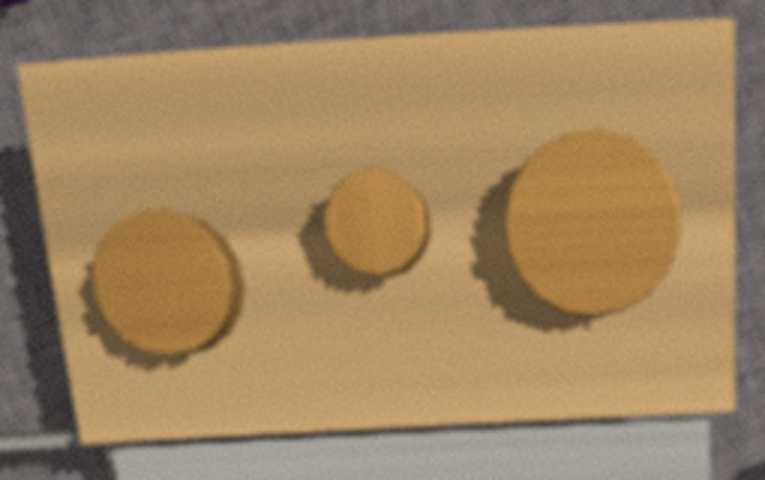

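View pics/w1b.png

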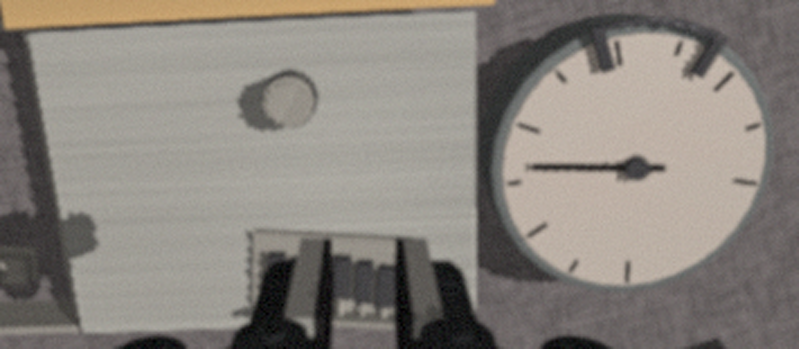

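View pics/w1d.png

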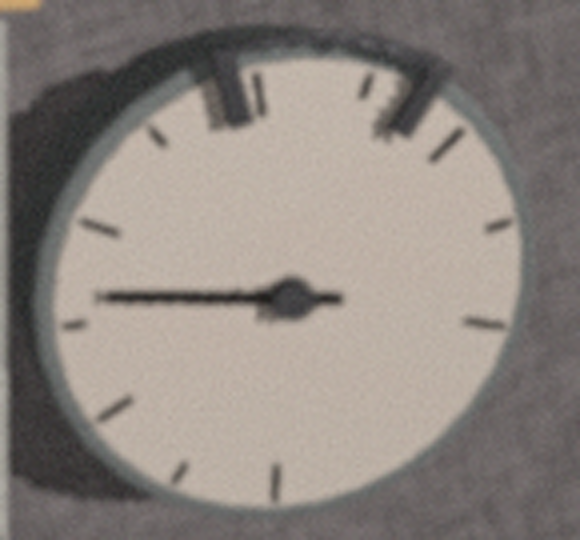

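```bash
python3 - <<'E'
from h import *
import pickle
W=pickle.load(open("w1.pkl","rb")); zp=45.5
A=lambda u,v:np.array([95+u/3,10+v/3]); B=lambda u,v:np.array([120+u/2.25,145+v/2.25]); C=lambda u,v:np.array([330+u/4,145+v/4])
m=[((-203,-113,50),(125,135),(675,188),A(19,65)),((-203,113,50),(407,47),(545,377),A(736,19)),((-83,113,50),(493,140),(358,325),A(736,411)),((-83,-113,50),(203,245),(508,154),A(80,443)),((80,-105,zp),(330,420),(290,120),B(80,329)),((0,185,41),(655,190),(160,356),C(292,300))]
P=[a[0] for a in m]; a_=np.array([S(*b[1]) for b in m]);b_=np.array([D(*b[2]) for b in m]);c_=np.array([b[3] for b in m])
def fw(q): X=T(q,P); return (proj(X,W)-c_).ravel()
def f(q): X=T(q,P); return np.r_[(proj(X,I["scene"])-a_).ravel(),(proj(X,I["side"])-b_).ravel(),fw(q)]
q0=np.load("q.npy")
for g in(fw,f):
    r=least_squares(g,q0); print(r.x,np.degrees(r.x[2])); 
print(r.fun.reshape(3,-1,2).round(1))
def fz(q): X=T(q,P); X[:,2]+=q[3]; return np.r_[(proj(X,I["scene"])-a_).ravel(),(proj(X,I["side"])-b_).ravel(),(proj(X,W)-c_).ravel()]
r=least_squares(fz,[*q0,0]);print(r.x, r.cost)
q=least_squares(fw,q0).x
for n,p in dict(med=A(164,281),small=A(376,221),large=A(593,221)).items(): print(n,inv(q,atz(p,W,.065)).round(1))
print("knob",inv(q,atz(B(290,100),W,.065)).round(1))
for n,p in dict(brL=B(248,232),brR=B(420,238)).items(): print(n,inv(q,atz(p,W,.057)).round(1))
for n,p in dict(c=C(292,300),tip=C(103,297),t0=C(275,485),t3=C(73,325),t4=C(100,228),t6=C(259,93),ta=C(228,90),tb=C(415,100)).items():
    X=inv(q,atz(p,W,.043)); d=X[:2]-[0,185]; print(n,X.round(1),np.hypot(*d).round(1),(np.arctan2(-d[1],d[0])%6.283).round(3))
# 3-view triangulation
for n,s,d,w in(("med",(222,160),(551,181),A(164,281)),("small",(304,120),(531,235),A(376,221)),("large",(393,96),(481,281),A(593,221)),("knob",(404,206),(369,212),B(290,100))):
    X,e=tri([S(*s),D(*d),w],[I["scene"],I["side"],W]); print(n,inv(q,X).round(1),e)
np.save("q.npy",q)
E
```

```text
[ 0.65303513 -0.03113921 -0.28394235] -16.268698064720937
[ 0.65306583 -0.03066516 -0.2826782 ] -16.19626757089715
[[[-0.5 -0.6]
  [-0.3 -0.1]
  [ 0.3 -0. ]
  [-2.2 -1.3]
  [-1.2 -0.6]
  [-1.1  0.2]]

 [[-0.8 -0.4]
  [-1.  -2.8]
  [-1.9 -2.2]
  [-1.1 -0.8]
  [-1.1 -1.1]
  [-0.1  0.1]]

 [[ 0.7 -0.5]
  [ 0.1  0.1]
  [-0.2 -0.1]
  [ 1.3 -0.5]
  [ 1.1  1.2]
  [-1.1 -1.3]]]
[ 6.53016416e-01 -3.07008658e-02 -2.82704826e-01 -5.36986762e-04] 20.479251015222765
med [-133.2  -69.9   65. ]
small [-147.4   -0.7   65. ]
large [-144.3   66.4   65. ]
knob [-46.   18.8  65. ]
brL [20.7 -7.5 57. ]
brR [27.2 76.4 57. ]
c [  0.6 186.   43. ] 1.2 5.265
tip [ -2.5 132.8  43. ] 52.3 1.618
t0 [ 57.7 185.1  43. ] 57.7 6.281
t3 [  5.5 124.6  43. ] 60.7 1.481
t4 [-22.4 131.5  43. ] 58.0 1.968
t6 [-58.  173.2  43. ] 59.2 2.941
ta [-59.1 164.8  43. ] 62.5 2.813
tb [-54.6 215.7  43. ] 62.6 3.653
med [-133.6  -71.    61.6] 0.8350254916816766
small [-148.2   -1.5   60.1] 0.5247236408200706
large [-144.7   66.5   61.8] 0.558284935646725
knob [-44.9  18.   59. ] 1.056020658561124
```

Call:
step_arm(motion=[[0, 0, 5, 0, 0, 10], [0, 0, 10, 0, 0, 10], [0, 0, 10, 0, 0, 10], [0, 0, 10, 0, 0, 10], [0, 0, 10, 0, 0, 10], [0, 0, 10, 0, 0, 10], [0, 0, 10, 0, 0, 10], [0, 0, 10, 0, 0, 10], [0, 0, 10, 0, 0, 8], [0, 0, 0, 0, 0, 0]])

```text
clock: 3.08
position: [0.6208, 0.0522, 0.1385]
ee_rot: [0.81, 0.586, -0.002, -0.006]
ft_force: [-2.0, -0.1, 0.1]
grip_width: 0.166
```

```bash
python3 -c "
from h import *
plan((-45,58,52))"
```

```text
tcp scale [-54.3  71.  138.5] tool x ang in scale 88.1 z axis [-0.01   0.007 -1.   ] clk 3.075 F [-2.  -0.1  0.1] j [-0.64  0.45  0.64  1.6  -0.3   1.19 -0.25]
shift tool mm [-13.   10.7  86.3]
```

Call:
step_arm(motion=[[-13, 11, 20, 0, 0, -2], [0, 0, 25, 0, 0, 0], [0, 0, 22, 0, 0, 0], [0, 0, 10, 0, 0, 0], [0, 0, 6, 0, 0, 0], [0, 0, 0, 0, 0, 0]])

```text
clock: 3.82
position: [0.6273, 0.0427, 0.0566]
ee_rot: [0.792, 0.61, 0.001, -0.007]
ft_force: [-0.5, 0.1, 0.2]
grip_width: 0.162
```

```bash
python3 -c "
from h import *
import cv2
plan((-45,58,53))
cv2.imwrite('pics/w2.png',manip.camera('wrist'))
a=manip.camera('side')[170:275,185:335]; cv2.imwrite('pics/s2.png',cv2.resize(a,None,fx=5,fy=5))"
```

```text
tcp scale [-45.4  63.6  56.6] tool x ang in scale 91.5 z axis [-0.006  0.012 -1.   ] clk 3.825 F [-0.5  0.1  0.2] j [-0.58  0.55  0.59  1.66 -0.36  1.05 -0.13]
shift tool mm [-5.7  0.3  3.5]
```

View pics/w2.png

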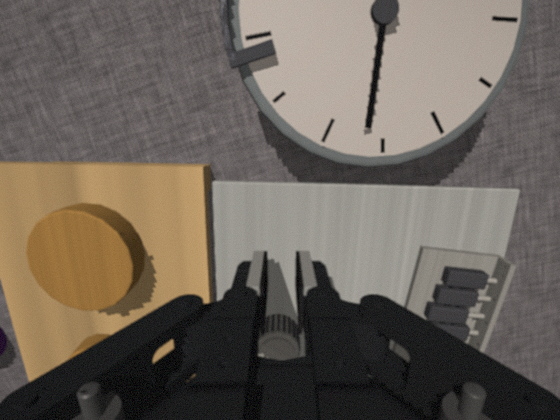

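View pics/s2.png

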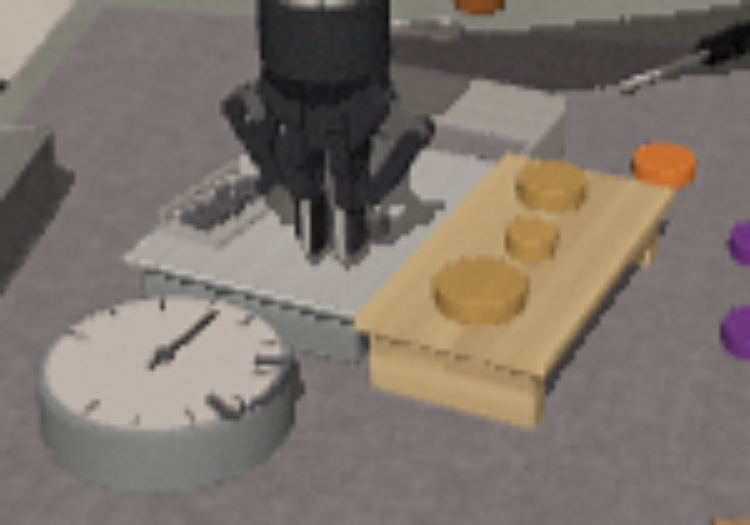

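Call:
step_arm(motion=[[0, 0, 5, 0, 0, 1.5], [-5, 0, 0, 0, 0, 0], [-8, 0, 0, 0, 0, 0], [-8, 0, 0, 0, 0, 0], [-8, 0, 0, 0, 0, 0], [-8, 0, 0, 0, 0, 0], [-8, 0, 0, 0, 0, 0], [-8, 0, 0, 0, 0, 0], [0, 0, 0, 0, 0, 0]])

```text
clock: 5.05
position: [0.6121, -0.0131, 0.0526]
ee_rot: [0.801, 0.598, 0.002, -0.006]
ft_force: [0.7, 0.0, -0.6]
grip_width: 0.163
```

```bash
python3 -c "
from h import *
import cv2
plan((-45,-102,53))
cv2.imwrite('pics/w3.png',manip.camera('wrist'))
"
```

```text
tcp scale [-44.3   5.9  52.6] tool x ang in scale 89.8 z axis [-0.003  0.012 -1.   ] clk 5.05 F [ 0.7  0.  -0.6] j [-0.52  0.53  0.61  1.71 -0.36  1.02 -0.07]
shift tool mm [-107.9   -0.3   -1.6]
```

View pics/w3.png

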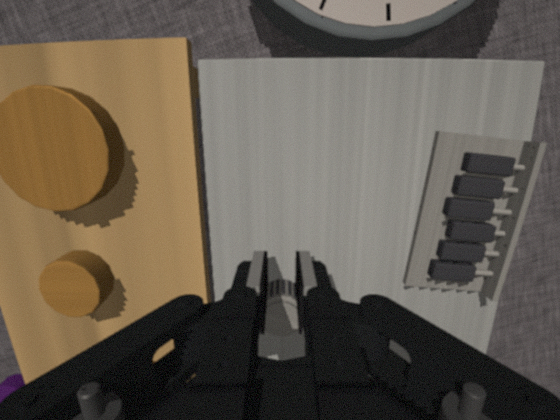

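The knob sits between the fingertips at (282,300) and is being pushed along. I'll carry on over the pan edge.

Call:
step_arm(motion=[[-9, 0, 0, 0, 0, 0], [-9, 0, 0, 0, 0, 0], [-9, 0, 0, 0, 0, 0], [-9, 0, 0, 0, 0, 0], [-9, 0, 0, 0, 0, 0], [-9, 0, 0, 0, 0, 0], [-9, 0, 0, 0, 0, 0], [-9, 0, 0, 0, 0, 0], [-9, 0, 0, 0, 0, 0], [-9, 0, 0, 0, 0, 0], [-9, 0, 0, 0, 0, 0], [-9, 0, 0, 0, 0, 0], [-3, 0, 0, 0, 0, 0], [0, 0, 0, 0, 0, 0]])

```text
clock: 6.85
position: [0.5785, -0.1266, 0.0512]
ee_rot: [0.801, 0.599, 0.002, -0.006]
ft_force: [-0.5, 0.6, -1.6]
grip_width: 0.164
```

```bash
python3 -c "
from h import *
import cv2
plan((-45,-102,100))
cv2.imwrite('pics/w4.png',manip.camera('wrist'))
a=manip.camera('scene')[170:320,215:430]; cv2.imwrite('pics/sc4.png',cv2.resize(a,None,fx=3.7,fy=3.7))"
```

```text
tcp scale [ -44.8 -112.5   51.2] tool x ang in scale 89.8 z axis [-0.003  0.012 -1.   ] clk 6.85 F [-0.5  0.6 -1.6] j [-0.36  0.49  0.64  1.76 -0.36  1.01  0.13]
shift tool mm [ 11.1  -0.6 -48.7]
```

View pics/sc4.png

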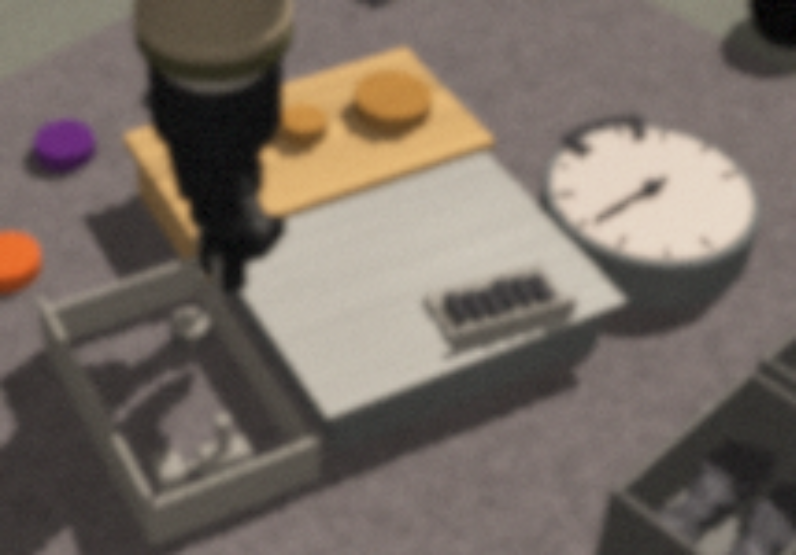

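The knob is in the tray at about (190,320), and the needle has dropped accordingly. Next I'll rise and turn back to push the slugs.

Call:
step_arm(motion=[[0, 0, -30, 0, 0, 0], [0, 0, -40, 0, 0, 0], [0, 0, 0, 0, 0, -10], [0, 0, 0, 0, 0, -10], [0, 0, 0, 0, 0, -10], [0, 0, 0, 0, 0, -10], [0, 0, 0, 0, 0, -10], [0, 0, 0, 0, 0, -10], [0, 0, 0, 0, 0, -10], [0, 0, 0, 0, 0, -10], [0, 0, 0, 0, 0, -9], [0, 0, 0, 0, 0, 0]], jaw=22)

```text
clock: 8.45
position: [0.5805, -0.121, 0.1233]
ee_rot: [0.123, 0.992, 0.007, -0.002]
ft_force: [0.3, -0.8, 1.1]
grip_width: 0.254
```

```bash
python3 -c "
from h import *
import cv2
plan((-190,-1,90))
cv2.imwrite('pics/w5.png',manip.camera('wrist'))
"
```

```text
tcp scale [ -44.5 -106.6  123.3] tool x ang in scale 182.1 z axis [-0.003  0.014 -1.   ] clk 8.45 F [ 0.3 -0.8  1.1] j [-0.18  0.36  0.39  1.69 -0.16  1.12  1.58]
shift tool mm [141.2 110.6  35.6]
```

View pics/w5.png

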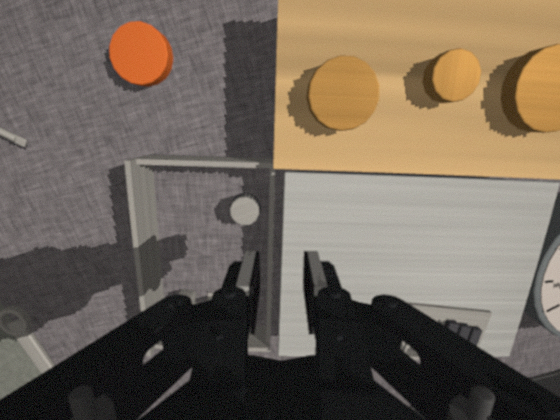

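The knob stands in the tray at (245,210). I'll move behind the small slug.

Call:
step_arm(motion=[[36, 28, 0, 0, 0, 0], [36, 28, 0, 0, 0, 0], [36, 28, 0, 0, 0, 0], [32, 26, 0, 0, 0, 0], [0, 0, 0, 0, 0, 2], [0, 0, 0, 0, 0, 0]])

```text
clock: 9.25
position: [0.4695, 0.0257, 0.1254]
ee_rot: [0.152, 0.988, 0.007, -0.002]
ft_force: [0.3, -0.8, 0.2]
grip_width: 0.259
```

```bash
python3 -c "
from h import *
import cv2
plan((-190,-1,60))
cv2.imwrite('pics/w6.png',manip.camera('wrist'))
"
```

```text
tcp scale [-192.1    3.1  125.4] tool x ang in scale 178.7 z axis [-0.002  0.014 -1.   ] clk 9.25 F [ 0.3 -0.8  0.2] j [-0.43  0.08  0.3   2.   -0.04  1.07  1.16]
shift tool mm [-2.6 -4.9 65.3]
```

View pics/w6.png

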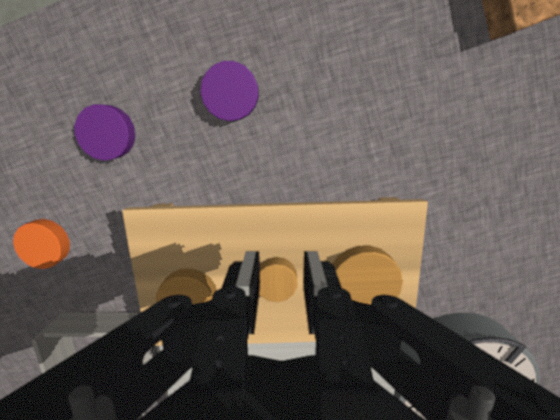

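Call:
step_arm(motion=[[-1, -3, 25, 0, 0, 0], [0, 0, 30, 0, 0, 0], [0, 0, 8, 0, 0, 0], [0, 0, 3, 0, 0, 0], [0, 0, 0, 0, 0, 0]])

```text
clock: 9.93
position: [0.4718, 0.0219, 0.0592]
ee_rot: [0.155, 0.988, 0.007, -0.001]
ft_force: [0.3, -0.2, 1.5]
grip_width: 0.256
```

```bash
python3 -c "
from h import *
import cv2
plan((-190,-1,52))
cv2.imwrite('pics/w7.png',manip.camera('wrist'))
a=manip.camera('side')[170:275,185:335]; cv2.imwrite('pics/s7.png',cv2.resize(a,None,fx=5,fy=5))
"
```

```text
tcp scale [-188.9    0.2   59.2] tool x ang in scale 178.4 z axis [ 0.     0.014 -1.   ] clk 9.925 F [ 0.3 -0.2  1.5] j [-0.41  0.18  0.3   2.06 -0.08  0.91  1.2 ]
shift tool mm [ 1.1 -1.3  7.2]
```

View pics/w7.png

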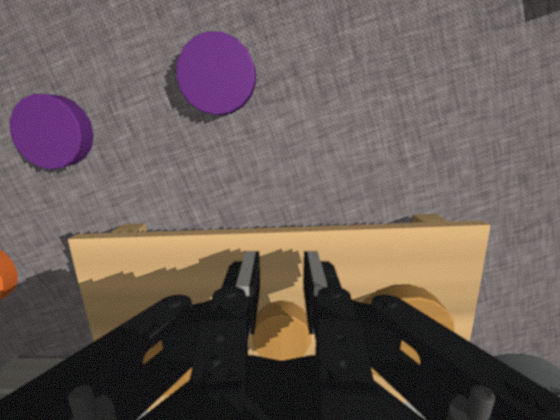

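View pics/s7.png

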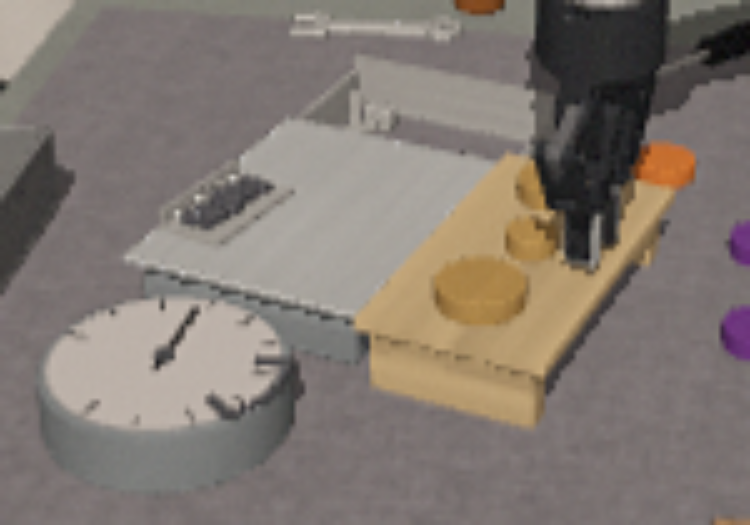

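Call:
step_arm(motion=[[0, 0, 3, 0, 0, 0], [0, 0, 2, 0, 0, 0], [0, 0, 1.5, 0, 0, 0], [0, 0, 0, 0, 0, 0]])

```text
clock: 10.52
position: [0.4726, 0.0224, 0.0536]
ee_rot: [0.155, 0.988, 0.008, 0.0]
ft_force: [-0.5, -0.4, -0.2]
grip_width: 0.253
```

Call:
step_arm(motion=[[0, 0, 1.5, 0, 0, 0], [0, 0, 1.5, 0, 0, 0], [0, 0, 0, 0, 0, 0]])

```text
clock: 10.9
position: [0.4727, 0.0224, 0.0504]
ee_rot: [0.155, 0.988, 0.007, 0.0]
ft_force: [0.2, -0.2, -0.0]
grip_width: 0.258
```

Call:
step_arm(motion=[[0, 0, 1, 0, 0, 0], [0, 0, 1, 0, 0, 0], [0, 0, 0, 0, 0, 0]])

```text
clock: 11.28
position: [0.4729, 0.0225, 0.0506]
ee_rot: [0.155, 0.988, 0.008, -0.0]
ft_force: [-0.5, 0.4, 0.1]
grip_width: 0.259
```

Call:
step_arm(motion=[[0, 0, 2.5, 0, 0, 0], [0, 0, 0, 0, 0, 0]])

```text
clock: 11.52
position: [0.4733, 0.0224, 0.0506]
ee_rot: [0.156, 0.988, 0.008, -0.0]
ft_force: [0.6, -0.2, 0.6]
grip_width: 0.249
```

```bash
python3 -c "
from h import *
import cv2
plan((-65,-1,52))
a=manip.camera('side')[180:240,260:335]; cv2.imwrite('pics/s8.png',cv2.resize(a,None,fx=8,fy=8,interpolation=cv2.INTER_CUBIC))
"
```

```text
tcp scale [-187.6    1.1   50.6] tool x ang in scale 178.4 z axis [ 0.002  0.017 -1.   ] clk 11.525 F [ 0.6 -0.2  0.6] j [-0.41  0.19  0.3   2.06 -0.09  0.89  1.2 ]
shift tool mm [-122.6    1.4   -1.8]
```

View pics/s8.png

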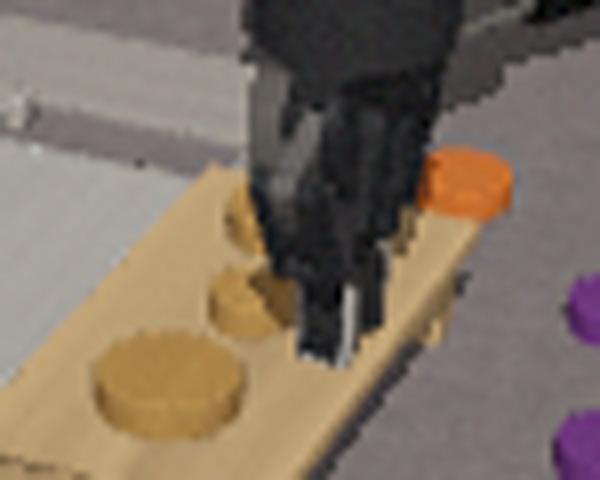

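Call:
step_arm(motion=[[0, -2, -2.5, 0, 0, -1.5], [-6, 0, 0, 0, 0, 0], [-8, 0, 0, 0, 0, 0], [-8, 0, 0, 0, 0, 0], [-8, 0, 0, 0, 0, 0], [-8, 0, 0, 0, 0, 0], [-8, 0, 0, 0, 0, 0], [-8, 0, 0, 0, 0, 0], [-8, 0, 0, 0, 0, 0], [0, 0, 0, 0, 0, 0]])

```text
clock: 12.82
position: [0.5366, 0.0016, 0.0519]
ee_rot: [0.142, 0.99, 0.008, -0.0]
ft_force: [-0.6, 0.2, 0.1]
grip_width: 0.259
```

```bash
python3 -c "
from h import *
import cv2
plan((-70,-1,52))
a=manip.camera('side')[170:275,185:335]; cv2.imwrite('pics/s9.png',cv2.resize(a,None,fx=5,fy=5,interpolation=cv2.INTER_CUBIC))
"
```

```text
tcp scale [-121.    -1.2   51.9] tool x ang in scale 180.0 z axis [ 0.002  0.016 -1.   ] clk 12.825 F [-0.6  0.2  0.1] j [-0.35  0.32  0.31  1.9  -0.14  0.93  1.32]
shift tool mm [-51.    0.2  -0.3]
```

View pics/s9.png

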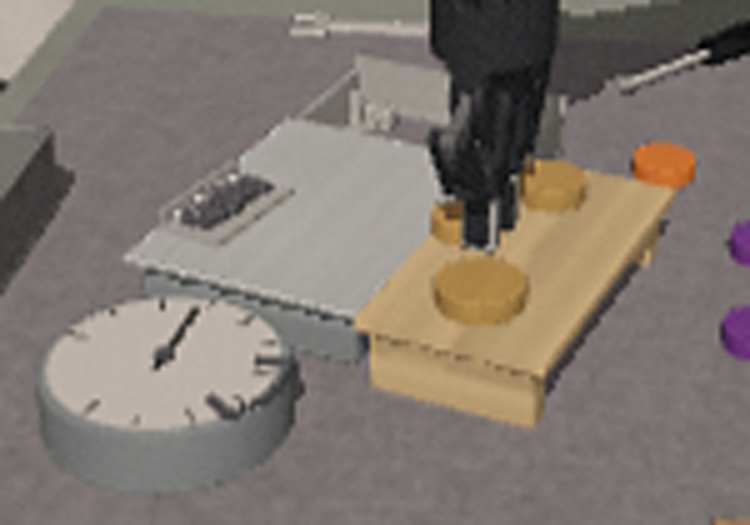

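Call:
step_arm(motion=[[-8, 0, 0, 0, 0, 0], [-8, 0, 0, 0, 0, 0], [-8, 0, 0, 0, 0, 0], [-8, 0, 0, 0, 0, 0], [-8, 0, 0, 0, 0, 0], [-8, 0, 0, 0, 0, 0], [-4, 0, 0, 0, 0, 0], [0, 0, 0, 0, 0, 0]])

```text
clock: 13.88
position: [0.5896, -0.0139, 0.0513]
ee_rot: [0.141, 0.99, 0.008, -0.001]
ft_force: [0.1, 1.1, -0.6]
grip_width: 0.256
```

```bash
python3 -c "
from h import *
import cv2
plan((-70,-1,52))
a=manip.camera('side')[170:275,185:335]; cv2.imwrite('pics/s10.png',cv2.resize(a,None,fx=5,fy=5,interpolation=cv2.INTER_CUBIC))
"
```

```text
tcp scale [-65.8  -1.3  51.3] tool x ang in scale 180.0 z axis [ 0.001  0.016 -1.   ] clk 13.875 F [ 0.1  1.1 -0.6] j [-0.3   0.43  0.32  1.76 -0.18  0.98  1.37]
shift tool mm [ 4.2  0.3 -0.7]
```

View pics/s10.png

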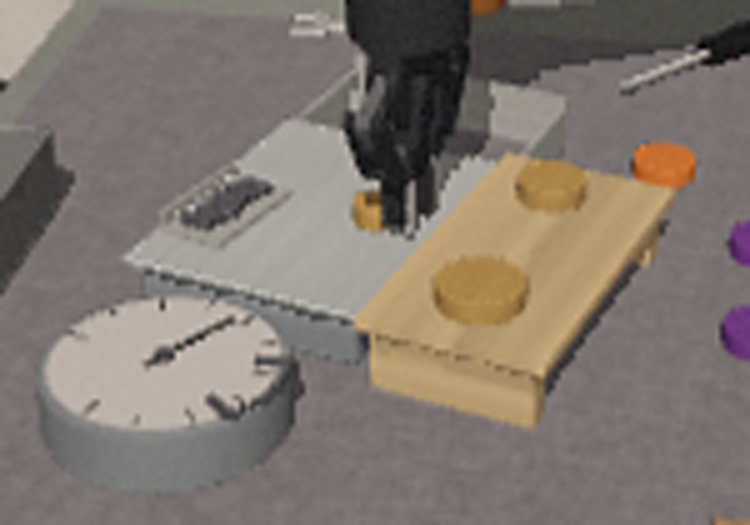

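The small slug is on the pan at (370,212), and the needle moved up by about one tick. Now for the large slug.

Call:
step_arm(motion=[[3, 0, 0, 0, 0, 0], [0, 0, -30, 0, 0, 0], [0, 0, -25, 0, 0, 0], [30, 17, 0, 0, 0, 0], [32, 17, 0, 0, 0, 0], [32, 17, 0, 0, 0, 0], [30, 16, 0, 0, 0, 0], [0, 0, 0, 0, 0, 0]])

```text
clock: 14.92
position: [0.4809, 0.0884, 0.1101]
ee_rot: [0.141, 0.99, 0.009, -0.0]
ft_force: [0.9, -0.1, 1.3]
grip_width: 0.258
```

```bash
python3 -c "
from h import *
import cv2,pickle
pickle.dump(manip.camera_info('wrist'),open('w2.pkl','wb'))
cv2.imwrite('pics/w11.png',manip.camera('wrist'))
plan((-193,66,54))
"
```

```text
tcp scale [-197.5   65.7  110.2] tool x ang in scale 179.9 z axis [ 0.003  0.017 -1.   ] clk 14.975 F [ 0.2 -0.5  0.7] j [-0.51  0.14  0.27  1.97 -0.06  1.03  1.07]
shift tool mm [-4.6 -0.6 56.2]
```

View pics/w11.png

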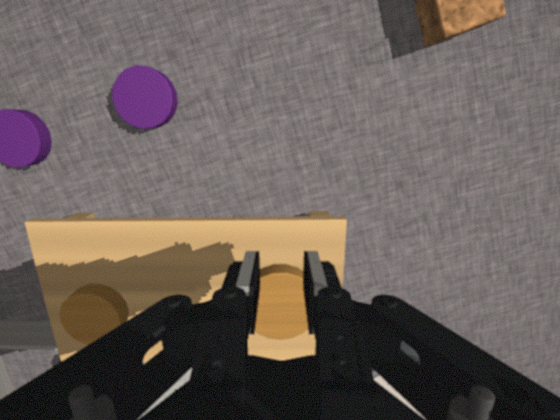

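Call:
step_arm(motion=[[-2, 0, 25, 0, 0, 0], [0, 0, 20, 0, 0, 0], [0, 0, 7, 0, 0, 0], [0, 0, 3, 0, 0, 0], [0, 0, 0, 0, 0, 0]])

```text
clock: 15.6
position: [0.4872, 0.0845, 0.0554]
ee_rot: [0.144, 0.99, 0.009, 0.002]
ft_force: [-0.1, 0.7, 0.2]
grip_width: 0.258
```

```bash
python3 -c "
from h import *
import cv2
plan((-70,66,52))
a=manip.camera('side')[170:275,185:335]; cv2.imwrite('pics/s12.png',cv2.resize(a,None,fx=5,fy=5,interpolation=cv2.INTER_CUBIC))
"
```

```text
tcp scale [-191.6   64.6   55.4] tool x ang in scale 179.7 z axis [ 0.007  0.016 -1.   ] clk 15.6 F [-0.1  0.7  0.2] j [-0.5   0.22  0.26  2.01 -0.09  0.91  1.1 ]
shift tool mm [-121.6    2.     3.7]
```

View pics/s12.png

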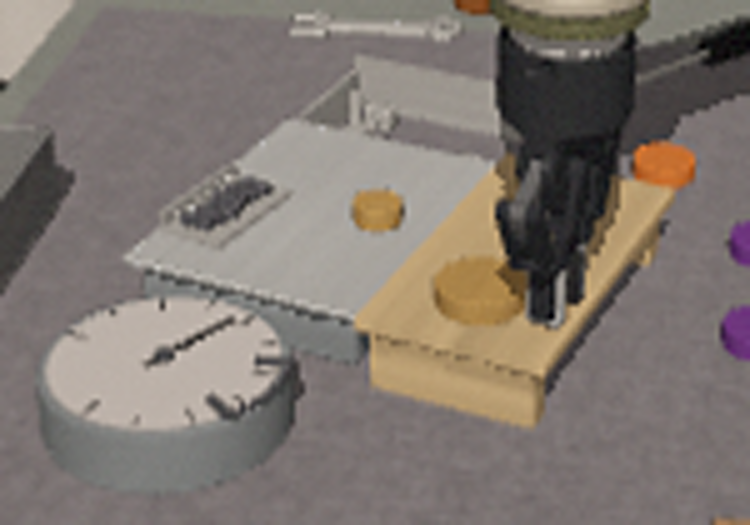

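Call:
step_arm(motion=[[0, 2, 3, 0, 0, 0], [-6, 0, 0, 0, 0, 0], [-8, 0, 0, 0, 0, 0], [-8, 0, 0, 0, 0, 0], [-8, 0, 0, 0, 0, 0], [-8, 0, 0, 0, 0, 0], [-8, 0, 0, 0, 0, 0], [-8, 0, 0, 0, 0, 0], [-8, 0, 0, 0, 0, 0], [0, 0, 0, 0, 0, 0]])

```text
clock: 16.9
position: [0.5519, 0.0682, 0.0534]
ee_rot: [0.144, 0.99, 0.009, 0.003]
ft_force: [0.0, 0.5, -0.6]
grip_width: 0.256
```

```bash
python3 -c "
from h import *
import cv2
plan((-68,66,51.5))
a=manip.camera('side')[170:275,185:335]; cv2.imwrite('pics/s13.png',cv2.resize(a,None,fx=5,fy=5,interpolation=cv2.INTER_CUBIC))
"
```

```text
tcp scale [-124.9   67.1   53.4] tool x ang in scale 179.7 z axis [ 0.008  0.017 -1.   ] clk 16.9 F [ 0.   0.5 -0.6] j [-0.43  0.35  0.28  1.86 -0.14  0.94  1.19]
shift tool mm [-56.9  -0.9   2. ]
```

View pics/s13.png

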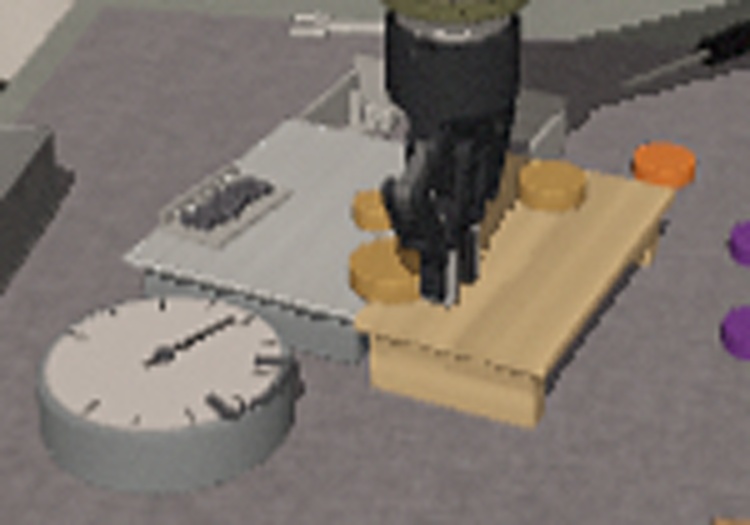

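Call:
step_arm(motion=[[-6, 0, 2, 0, 0, 0], [-8, 0, 0.4, 0, 0, 0], [-8, 0, 0.3, 0, 0, 0], [-8, 0, 0, 0, 0, 0], [-8, 0, 0, 0, 0, 0], [-8, 0, 0, 0, 0, 0], [-8, 0, 0, 0, 0, 0], [0, 0, 0, 0, 0, 0]])

```text
clock: 17.95
position: [0.6069, 0.0519, 0.0503]
ee_rot: [0.144, 0.99, 0.009, 0.002]
ft_force: [0.0, 0.7, 0.1]
grip_width: 0.255
```

```bash
python3 -c "
from h import *
import cv2
plan((-68,66,51.5))
a=manip.camera('side')[170:275,185:335]; cv2.imwrite('pics/s14.png',cv2.resize(a,None,fx=5,fy=5,interpolation=cv2.INTER_CUBIC))
"
```

```text
tcp scale [-67.6  66.8  50.3] tool x ang in scale 179.8 z axis [ 0.007  0.017 -1.   ] clk 17.95 F [0.  0.7 0.1] j [-0.38  0.46  0.28  1.72 -0.17  0.98  1.25]
shift tool mm [ 0.4 -0.8 -1.2]
```

View pics/s14.png

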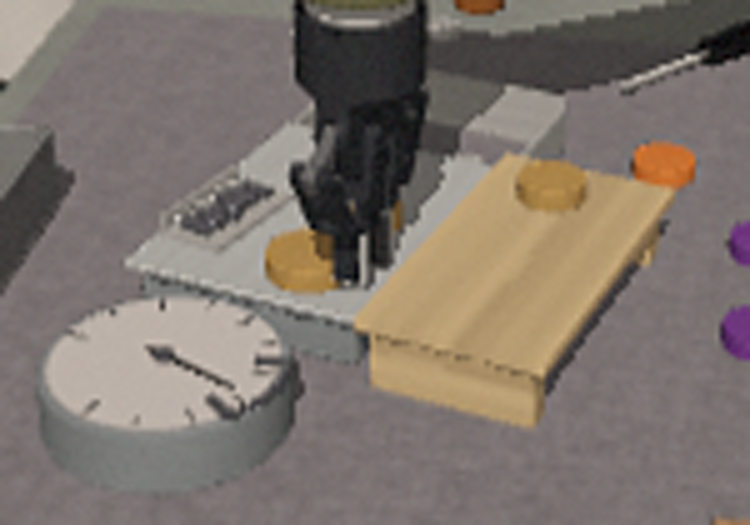

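The slug is on the pan and the needle points into the gap, closer to the second tab. I'll back off, rise and read the dial from above.

Call:
step_arm(motion=[[4, 0, 0, 0, 0, 0], [0, 0, -30, 0, 0, 0], [0, 0, -50, 0, 0, 0], [-10, 0, -50, 0, 0, 0], [-10, 0, -45, 0, 0, 0], [0, 0, 0, 0, 0, 0], [0, 0, 0, 0, 0, 0]])

```text
clock: 18.88
position: [0.6187, 0.0447, 0.2301]
ee_rot: [0.143, 0.99, 0.009, 0.002]
ft_force: [-1.0, 0.0, -0.9]
grip_width: 0.258
```

```bash
python3 - <<'E'
from h import *
import cv2,pickle
pickle.dump(manip.camera_info('wrist'),open('w3.pkl','wb'))
a=manip.camera('wrist');cv2.imwrite('pics/w15.png',a)
cv2.imwrite('pics/w15d.png',cv2.resize(a[130:290,310:470],None,fx=3.7,fy=3.7,interpolation=cv2.INTER_CUBIC))
a=manip.camera('side')[170:275,185:335]; cv2.imwrite('pics/s15.png',cv2.resize(a,None,fx=5,fy=5,interpolation=cv2.INTER_CUBIC))
plan((-68,66,200))
E
```

```text
tcp scale [-54.2  63.1 229.8] tool x ang in scale 179.8 z axis [ 0.007  0.016 -1.   ] clk 18.975 F [0.6 0.5 0.3] j [-0.39  0.32  0.32  1.5  -0.12  1.33  1.23]
shift tool mm [13.9  2.3 29.9]
```

View pics/w15.png

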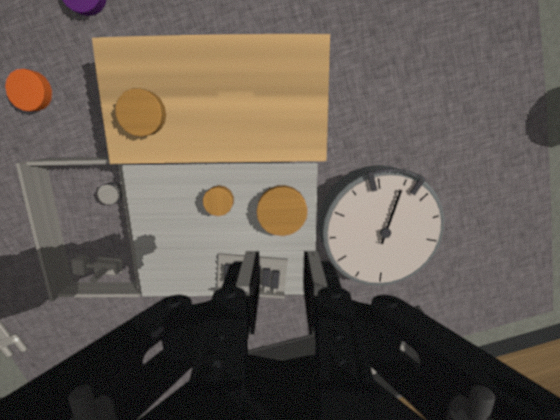

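View pics/w15d.png

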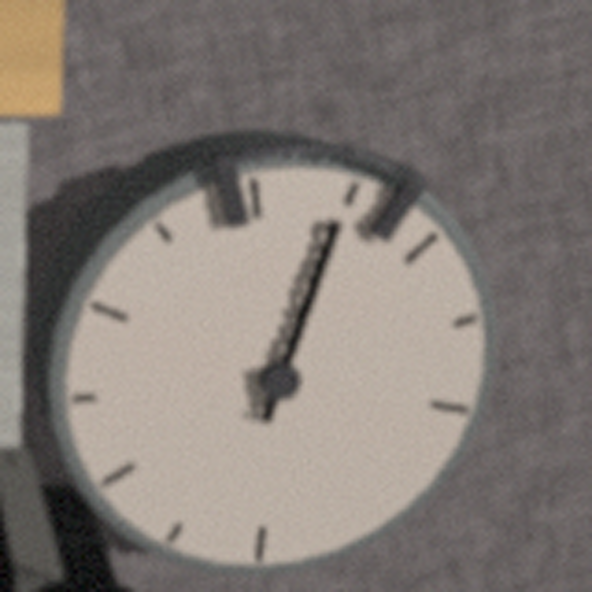

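View pics/s15.png

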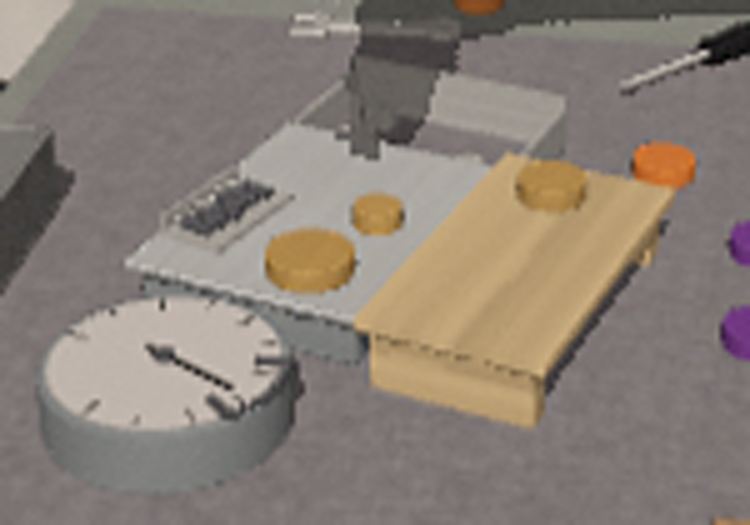

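```bash
python3 - <<'E'
from h import *
import pickle
W=pickle.load(open("w3.pkl","rb")); q=np.load("q.npy")
C=lambda u,v:np.array([310+u/3.7,130+v/3.7])
c=inv(q,atz(C(279,381),W,.044)); print(c)
for n,p in dict(tip=C(333,224),tail=C(264,417),t0=C(261,545),t6=C(256,197),t7=C(350,193),aI=C(240,195),aO=C(232,222),bI=C(372,230),bO=C(405,190),bt=C(395,200)).items():
    X=inv(q,atz(p,W,.044)); d=X[:2]-c[:2]; print(n,X.round(1),np.hypot(*d).round(1),(np.arctan2(-d[1],d[0])%6.283).round(3))
for n,p in dict(small=(218,201),large=(282,211)).items(): print(n,inv(q,atz(p,W,.058)).round(1))
E
```

```text
[7.99884502e-02 1.85467022e+02 4.40000000e+01]
tip [-49.8 197.1  44. ] 51.2 3.372
tail [ 12.1 181.9  44. ] 12.5 0.292
t0 [ 57.  185.1  44. ] 56.9 0.006
t6 [-58.  173.1  44. ] 59.4 2.932
t7 [-59.1 201.3  44. ] 61.3 3.403
aI [-58.7 168.2  44. ] 61.2 2.856
aO [-50.5 166.5  44. ] 54.0 2.783
bI [-47.9 209.3  44. ] 53.5 3.602
bO [-60.  217.9  44. ] 68.3 3.636
bt [-57.  215.2  44. ] 64.4 3.622
small [-42.9  -0.9  58. ]
large [-31.4  66.5  58. ]
```

```bash
python3 -c "
from workcell import manip
print(manip.hand_in(), manip.get_obs()['clock'])"
```

```text
the job is handed in; nothing more can be done
the job is handed in; nothing more can be done
```

The job is done and handed in at about 19 s of the 54 s allowed. I swept the knob into the catch tray first. Then I slid the small and large brass slugs from the shelf onto the pan, and left the medium slug on the shelf.

**Needle:** the last pictures show it at rest at about 3.37 rad. The gap runs from roughly 2.86 to 3.58 rad with its middle near 3.22, so the needle is inside but sits about 0.15 rad towards the second tab.

**Slugs and knob:** the small slug is at (-43, -1) mm and the large slug at (-31, 66) mm in the scale frame, so both are fully on the pan and clear of the bridge. The knob is standing in the tray. The gripper was about 180 mm above the pan and touching nothing when I handed in.

**Disagreements:**
- The slug and knob top heights I measured from the cameras came out 3 to 6 mm below the stated ones. I set the pushing height over the shelf by lowering the fingers until they stopped there, with TCP at about 50.5 mm.
- While I was doing that, the wrist force barely changed, so I took the contact from the arm no longer descending.

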